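Set up the two-post filing spot

TASK

Set up the filing spot: thread the wide cover board over both posts of the filing base so that it lies flat on the plate, then thread the narrow clamp bar over the posts so that it lies flat on top of the board. Stand the stapler on its foot on the desk midway between the filing base and the block of sticky notes, parallel to the long side of the filing base, and lay the eraser flat on the middle of the sticky-note block. Do not knock over or shift the glue stick and the binder clip.

Things in the scene. Friction and masses are not known exactly. Their poses are not given: they have to be found in the camera images.
- filing_base: filing base, fixed: dark steel plate 130 x 48 mm, top 8 mm above the desk, with two upright steel posts 6 mm thick at x = +40 and -40 mm on its long axis, 28 mm above the plate (36 mm above the desk), the top 6 mm tapered to 2.4 mm. Origin: centre of its underside; x along its length, z up. Left or right of the sticky-note block, centres about 210 mm apart
- cover_board: cover board, loose: stiff brown cardboard-coloured board 120 x 50 x 8 mm (60 g) with two through holes 10 mm in diameter, 80 mm apart on its long middle line (at x = +40 and -40 mm). Origin: centre of its underside; x along its length, y across its width. Starts flat on the desk
- clamp_bar: clamp bar, loose: narrow aluminium bar 104 x 24 x 10 mm (60 g) with two through holes 10 mm in diameter, 80 mm apart on its middle line (at x = +40 and -40 mm). Origin: centre of its underside; x along its length, y across its width. Starts flat on the desk
- stapler: red desk stapler, loose and standing on its foot: 145 mm long, 36 mm wide at the foot, 56 mm high; its upper arm, 26 mm wide between 32 and 56 mm above the desk, can be gripped across at mid-length; it does not open; 240 g. Origin: centre of its underside; x along its length; which end points where does not matter
- eraser: white eraser in a blue card sleeve, loose, lying flat: 23 x 56 x 13 mm (22 g). Origin: centre of its underside; y along its length, x across its 23 mm width
- note_block: square yellow block of sticky notes, fixed to the desk: 76 x 77 mm, its firm top 24 mm above the desk (curled top sheet to 27 mm). Origin: centre of its underside, z up
- glue_stick: bystander: glue stick standing upright, white with a red band, 26 mm in diameter, 96 mm high. Origin: centre of its underside
- binder_clip: bystander: small black binder clip with wire handles standing up, 24 x 32 mm, 36 mm high with handles. Origin: centre of its underside
Mind the look-alikes: they are no part of the job. There is more than one size of the eraser; the one meant has the size given above.

How it is judged:
At the end, for the whole second after the job is handed in: Board flat on the plate, bar flat on the board, both over the posts (2.5 mm height, 7 mm, 0.12 rad); stapler on its foot, at most 121 mm from the centres of both base and block, parallel within 0.26 rad; eraser flat on the block within 18 mm of its centre; all at rest (z of cover_board in the frame of filing_base between 0.0055 and 0.0105 m and horizontal distance between each of cover_board, clamp_bar and filing_base below 0.007 m and angle between the x axis of each of cover_board, clamp_bar and the x axis of filing_base, either way round below 0.12 rad and angle between each of cover_board, clamp_bar's own z axis and vertical below 0.06 rad and z of clamp_bar in the frame of filing_base between 0.0135 and 0.0187 m and horizontal distance between stapler and filing_base below 0.121 m and horizontal distance between stapler and note_block below 0.121 m and angle between the x axis of stapler and the x axis of filing_base, either way round below 0.26 rad and height (world z) of stapler below 0.008 m and angle between stapler's own z axis and vertical below 0.1 rad and horizontal distance between eraser and note_block below 0.018 m and z of eraser in the frame of note_block between 0.018 and 0.03 m and angle between eraser's own z axis and vertical below 0.12 rad and linear speed of each of cover_board, clamp_bar, stapler, eraser below 0.01 m/s and angular speed of each of cover_board, clamp_bar, stapler, eraser below 0.1 rad/s); the robot touches nothing.
It fails at once if the glue stick is knocked over or shifted by more than 25 mm (distance of glue_stick from where it was at the start of the episode above 0.025 m or angle between glue_stick's own z axis and vertical above 0.5 rad).
It fails at once if the binder clip is shifted by more than 25 mm (distance of binder_clip from where it was at the start of the episode above 0.025 m).
It also fails if it takes over 99 s, if anything falls off the work surface, if the arm or the gripper's body presses on something with over 40 N, if the wrist force passes 120 N, or if a joint passes its speed limit or range.

ROBOT

A 7-joint arm with a two-finger parallel gripper is mounted at the origin on the work surface; the furniture and walls round the work are solid. World frame = base frame: x ahead of the robot, y to its left, z up, the work surface at z = 0. Lengths are in m, angles in rad, forces in N, time in s.
With the tool pointing down it reaches from about 0.4 to 0.85 m from the base axis. Payload 10.4 kg.
Tool frame: the origin (TCP) lies at the very end of the fingers, on their centre line; the grasp point (between the pads) lies 19 mm behind it; z points along the fingers, y is the line along which they close (so a half turn about z gives the same grasp; the last joint's range is limited). The gripper opens to 85 mm and grips with 20 to 120 N. Pads are 22 mm wide; open, the fingers measure 114 mm over their backs; the gripper's body (76 mm by 85 mm) begins 54 mm behind the grasp point. The pads swing forward as they close: fully open they stand 13 mm farther back than shut.
Start: joints at [1.184, 0.332, -0.065, 1.46, 0.022, 1.35, -0.088], TCP at [0.222, -0.584, 0.231] pointing down, gripper open.
Joint ranges: [-2.6, 2.6], [-0.5, 2.12], [-1.47, 1.34], [0.16, 2.42], [-1.27, 4.41], [0.06, 2.06], [-2.6, 2.6]. Speed limits (rad/s): [2.22, 2.22, 2.79, 2.79, 3.14, 3.14, 3.14].

INTERFACE

Orientations are given as a unit quaternion [x, y, z, w].
In Python, from workcell import manip, optics gives the robot as it stands.
- The arm moves only by the tool jog_arm, never from a script. Its arguments are lists of equal length, an entry for each row: "dr": the turn, a rotation vector about the tool's x, y, z normalised to -1 to 1, where 1 is 4 degrees, a list of three; "translation": the shift along the tool's x, y, z normalised to -1 to 1, where 1 is 0.025 m, a list of three; "jaw": the opening, from 0 (shut) to 1 (fully open). A call has 1 to 10 rows; each row shifts and turns the commanded pose from where the row before left it, along the tool's axes as they then stand; what a row does not reach is not made up. A row lasts 1/10 s, in which the tool goes at most 50 mm and 8.59 degrees, less where a joint would pass 70% of its speed; a pose out of reach is approached as far as the arm can. A call with a number of a shift or a turn outside -1 to 1 is refused whole. A call with a gripper value outside its range is refused whole. The fingers move at their own pace and stop on an object; "squeeze" is the grip in N (left out, the last holds). Time passes only in rows, so rows that do not move let the fingers close. It gives the time, the measured TCP pose, the force, the opening and the grip force at its end, in the units of the state.
- manip.get_obs(): the state, without advancing time (a new reading comes with each control period).
- optics.camera(name): name is "scene" or "top"; returns a dict with "color" (420x560x3 uint8, red, green, blue), "mtx" (3x3 intrinsics, pixels), "R" (3x3) and "t" (3): a world point X has camera coordinates R X + t. Camera axes: x right, y down, z forward; pixel columns grow to the right and rows downward; lengths in m; the calibration is good to about 2 mm. A picture is of the moment at which its call begins. There is no depth.
- manip.hand_in(): hands the job in; it is judged then, once.
The state is a dict: "clock": time; "joint_pos": joint angles; "joint_velocities": joint speeds; "tau": joint torques, N m; "position": TCP position; "ee_rot": TCP orientation; "ft_force": force on the tool from outside, world axes, zero at the start; "torque": the same for the moment, N m; "grip_width": opening from 0.0 (shut) to 1.0 (fully open); "grasp_force": force on a finger pad.
Only numpy, scipy, OpenCV 4.12 (cv2) and the standard library are available. Lean on these libraries where they do the work, as an engineer would, in place of code of your own. Each camera call takes 0.05 s, during which the arm holds its last target. There are 200 camera calls.

## Working session

There is one attempt and no reset: what is moved stays moved. The work goes in short steps, Python scripts to look and compute and a tool call to move; the robot and the scene stay as the last step left them, time stands still between calls to the robot, and variables do not carry over. Pictures are saved under pics/ and viewed, at most 18 in all, crops included, and the job is handed in when it is done.

Besides the shell and the picture viewer there is one more tool, called after "Emit:" as name(argument=value, ...) on one line, values as JSON. jog_arm: Moves the arm, as the interface text tells. Scaled input: -1 to 1 covers 0.025 m each way for a shift and 4 degrees each way for a turn. Its arguments: {"type":"object","properties":{"dr":{"type":"array","items":{"type":"array","items":{"type":"number"}}},"translation":{"type":"array","items":{"type":"array","items":{"type":"number"}}},"jaw":{"type":"array","items":{"type":"number"}},"squeeze":{"type":"number"}},"required":["dr","translation","jaw"]}

```bash
mkdir -p pics; ls
python3 - <<'E'
from workcell import manip, optics
import cv2,numpy as np
o=manip.get_obs(); print({k:np.round(v,3).tolist() for k,v in o.items()})
for n in("scene","top"):
    c=optics.camera(n); cv2.imwrite(f"pics/{n}0.png",c["color"][:,:,::-1]); print(n,np.round(c["mtx"],1).tolist(),np.round(c["R"],3).tolist(),np.round(c["t"],3).tolist())
E
```

```text
pics
{'clock': 0.0, 'joint_pos': [1.184, 0.333, -0.065, 1.461, 0.022, 1.35, -0.088], 'joint_velocities': [0.002, 0.0, 0.001, 0.0, 0.001, -0.001, -0.001], 'tau': [-0.0, -62.546, 0.049, -39.161, 0.016, 0.01, -0.0], 'position': [0.222, -0.584, 0.23], 'ee_rot': [0.983, 0.181, -0.0, -0.001], 'ft_force': [-0.034, -0.083, -0.467], 'torque': [0.032, -0.005, 0.028], 'grasp_force': 0.0, 'grip_width': 1.002}
scene [[389.8, 0.0, 275.9], [0.0, 389.8, 202.8], [0.0, 0.0, 1.0]] [[-0.416, -0.909, 0.0], [-0.346, 0.158, -0.925], [0.841, -0.385, -0.38]] [0.159, 0.213, 0.428]
top [[540.9, 0.0, 268.9], [0.0, 540.9, 219.0], [0.0, 0.0, 1.0]] [[-0.053, -0.999, 0.003], [-0.977, 0.051, -0.207], [0.207, -0.014, -0.978]] [-0.039, 0.467, 0.968]
```

View pics/scene0.png

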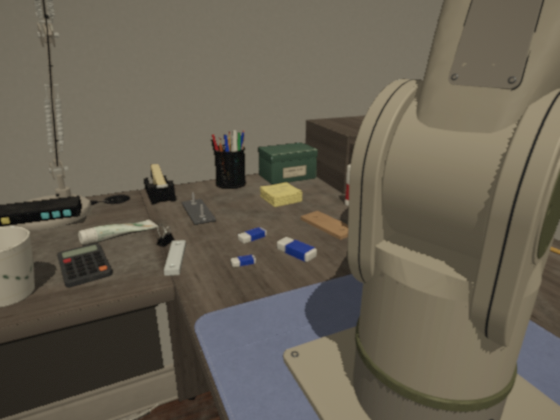

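View pics/top0.png

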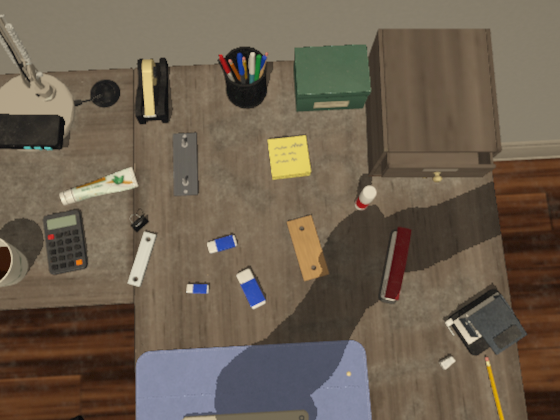

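The top view shows the base at (185,163) with posts (184,141) and (185,178), and the note block at (290,157). The board is at (307,247), the bar at (142,258), the red stapler at (397,264), the glue stick at (366,197) and the binder clip at (140,221). There are three blue/white erasers, at (222,244), (251,288) and (198,288), so I'll measure them and take an enlarged crop.

```bash
cat > h.py <<'E'
from workcell import manip, optics
import cv2,numpy as np
def ray(c,uv):
    uv=np.atleast_2d(np.float64(uv)); d=np.c_[uv,np.ones(len(uv))]@np.linalg.inv(c["mtx"]).T@c["R"]
    return -c["R"].T@c["t"],d
def on(c,uv,z):
    o,d=ray(c,uv); return o+d*((z-o[2])/d[:,2])[:,None]
def tri(a,ua,b,ub):
    P=[c["mtx"]@np.c_[c["R"],c["t"]] for c in(a,b)]
    x=cv2.triangulatePoints(*P,np.float64(ua).reshape(2,1),np.float64(ub).reshape(2,1)); return (x[:3]/x[3]).ravel()
def proj(c,X):
    p=(np.atleast_2d(X)@c["R"].T+c["t"])@c["mtx"].T; return p[:,:2]/p[:,2:]
def mask(c,lo,hi,box=None):
    m=cv2.inRange(cv2.cvtColor(c["color"],cv2.COLOR_RGB2HSV),np.array(lo),np.array(hi))
    if box: k=np.zeros_like(m); x0,y0,x1,y1=box; k[y0:y1,x0:x1]=m[y0:y1,x0:x1]; m=k
    return m
def big(m):
    cs,_=cv2.findContours(m,cv2.RETR_EXTERNAL,cv2.CHAIN_APPROX_NONE); return max(cs,key=cv2.contourArea)[:,0].astype(float)
def rect(c,cnt,z):
    "centre, (long,short) mm, heading of the long side in deg, of a contour cast on plane z"
    P=on(c,cnt,z)[:,:2]*1000; (x,y),s,_=r=cv2.minAreaRect(P.astype(np.float32)); b=cv2.boxPoints(r)
    e=[b[1]-b[0],b[2]-b[1]]; e=max(e,key=np.linalg.norm)
    return np.round([x,y,*sorted(s)[::-1],np.degrees(np.arctan2(e[1],e[0]))%180],1)
def both(n=None):
    a,b=optics.camera("scene"),optics.camera("top")
    return a,b
E
python3 - <<'E'
from h import *
s,t=both(); np.save("cam0.npy",[s,t],allow_pickle=True)
H=cv2.cvtColor(t["color"],cv2.COLOR_RGB2HSV)
for n,p in dict(base=(176,165),board=(307,245),bar=(142,258),note=(290,165),stap=(402,250),desk=(230,200),white=(262,300),blue=(250,288)).items(): print(n,H[p[1],p[0]])
print("note",rect(t,big(mask(t,(22,100,90),(35,255,255),(250,120,330,190))),.025))
print("board",rect(t,big(mask(t,(8,110,90),(20,255,255),(270,200,340,290))),.008))
print("board",rect(s,big(mask(s,(8,110,90),(20,255,255),(290,200,370,250))),.008))
a=cv2.resize(t["color"][215:315,120:340],None,fx=3.6,fy=3.6,interpolation=cv2.INTER_CUBIC)
b=cv2.resize(s["color"][175:280,140:360],None,fx=3.6,fy=3.6,interpolation=cv2.INTER_CUBIC)
g=cv2.resize(t["color"][120:205,120:340],None,fx=3.6,fy=3.6,interpolation=cv2.INTER_CUBIC)
cv2.imwrite("pics/c1.png",a[:,:,::-1]);cv2.imwrite("pics/c2.png",b[:,:,::-1]);cv2.imwrite("pics/c3.png",g[:,:,::-1])
E
```

```text
base [18 31 99]
board [ 17 135 182]
bar [ 23  27 216]
note [ 25 137 227]
stap [179 188  80]
desk [ 17  75 130]
white [113 166 172]
blue [112 183 169]
note [ 593.3 -110.4   85.6   79.     3.8]
board [ 413.9 -136.   122.6   52.3   12.6]
board [ 408.8 -132.2  128.3   59.7   12. ]
```

View pics/c1.png

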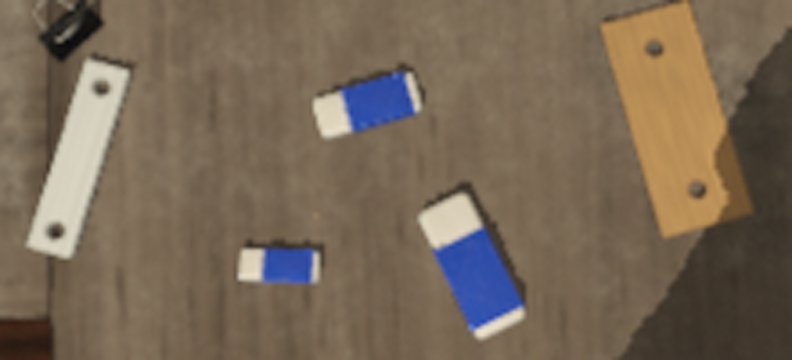

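View pics/c2.png

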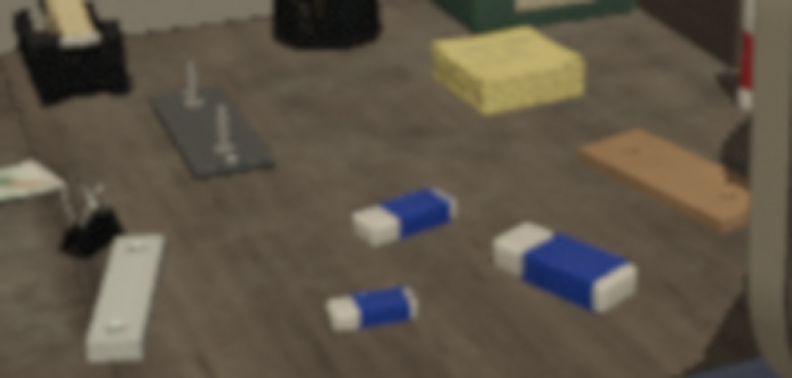

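View pics/c3.png

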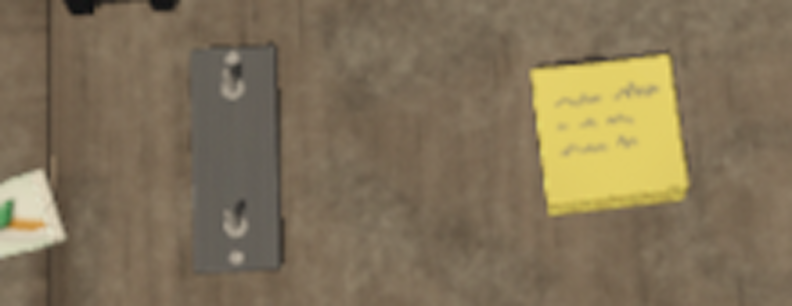

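The enlarged crops settle the erasers. (251,288) is about 75 mm long and (198,288) about 43 mm, so both are decoys. (222,244) is about 56 x 23 mm, so it is the one meant. The base posts show in c3 at crop (233,57–92) and (236,205–235). Next I'll get precise rectangles, holes and post tips from both views.

Run:
```python
from h import *
s,t=np.load("cam0.npy",allow_pickle=True)
def er(c,box,z):
    m=mask(c,(105,150,60),(125,255,255),box)|mask(c,(0,0,170),(179,70,255),box); return rect(c,big(m),z)
for n,b in dict(mid=(205,230,240,257),big=(234,265,268,310),small=(184,280,212,297)).items(): print("eraser",n,er(t,b,.013))
print("eraser s",er(s,(236,225,270,244),.013))
gb=(170,128,203,200)
print("base",rect(t,big(mask(t,(0,0,40),(179,48,115),gb)),.008))
print("base s",rect(s,big(cv2.morphologyEx(mask(s,(0,0,30),(179,45,110),(180,195,218,226)),cv2.MORPH_CLOSE,np.ones((3,3)))),.008))
print("bar",rect(t,big(mask(t,(0,0,150),(179,60,255),(120,225,162,292))),.010))
print("bar s",rect(s,big(mask(s,(0,0,130),(179,60,255),(160,238,188,276))),.010))
print("note s",rect(s,big(mask(s,(22,80,60),(38,255,255),(250,180,310,210))),.025))
print("stap",rect(t,big(mask(t,(170,100,20),(179,255,255),(370,215,420,310))),.056),rect(t,big(mask(t,(165,80,20),(179,255,255),(370,215,420,310))|mask(t,(0,100,20),(5,255,255),(370,215,420,310))),.0))
# holes: dark blobs inside the faces
def dark(c,pt,r,z,thr):
    x,y=pt; g=cv2.cvtColor(c["color"],cv2.COLOR_RGB2GRAY)[y-r:y+r+1,x-r:x+r+1].astype(float)
    w=np.clip(np.median(g)-thr-g,0,None); yy,xx=np.mgrid[-r:r+1,-r:r+1]; u=[x+(w*xx).sum()/w.sum(),y+(w*yy).sum()/w.sum()]
    return np.round(u,2),np.round(on(c,u,z)[0]*1000,1)
for n,p,r,z in [("board",(302,228),4,.008),("board",(314,268),4,.008),("bar",(148,239),3,.010),("bar",(135,279),3,.010)]: print(n,dark(t,p,r,z,8))
G=lambda c,b,f:cv2.resize(c["color"][b[1]:b[3],b[0]:b[2]],None,fx=f,fy=f,interpolation=cv2.INTER_NEAREST)
a=G(t,(165,125,210,205),7);b=G(s,(172,180,226,230),7)
cv2.imwrite("pics/c4.png",np.hstack([cv2.copyMakeBorder(x,0,560-x.shape[0],0,0,cv2.BORDER_CONSTANT) for x in(a,b)])[:,:,::-1])
for X in [(0.5,0,0),(.6,.1,0)]: print(proj(t,X),proj(s,X))
```

```text
eraser mid [428.4  29.9  55.2  22.7 103.9]
eraser big [339.9 -22.7  73.9  28.8  24.1]
eraser small [345.8  78.9  41.8  15.1  87. ]
eraser s [419.2  25.2  40.6  28.3 173.3]
base [5.960e+02 9.730e+01 1.301e+02 4.750e+01 2.000e-01]
base s [608.  100.1 169.1  48.    0. ]
bar [408.3 184.9 105.5  25.7 162. ]
bar s [404.1 187.8 121.4  25.2 161.9]
note s [ 573.7 -100.9  140.8  108.9    2.7]
stap [ 393.3 -295.3   10.1    7.9   30. ] [ 376.1 -311.   141.4   28.4  164.3]
board (array([301.41, 228.29]), array([ 451.5, -126.8,    8. ]))
board (array([313.49, 267.53]), array([ 373.7, -145. ,    8. ]))
bar (array([147.65, 239.09]), array([445.5, 172.4,  10. ]))
bar (array([134.99, 278.87]), array([369.6, 197. ,  10. ]))
[[235.71871109 208.36034915]] [[253.42707956 221.39238596]]
[[184.17853832 162.64763362]] [[196.8349241  212.25664409]]
```

View pics/c4.png

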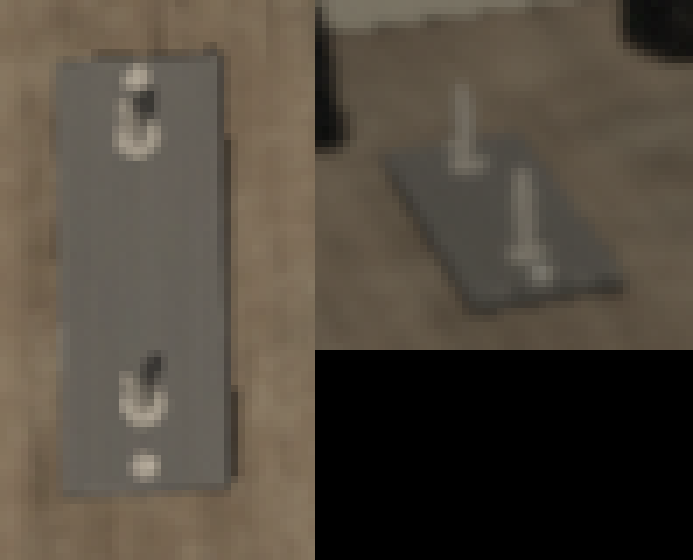

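c4 shows the plate with a white ring round each post foot, at top pixels (184.2,143.1) and (184.9,181.4). The end screws are at (183.9,135.2) and (185.2,191.1), and the post tips in the scene view are near (192.6,191.6) and (201.3,203.5). I'll cross-check these and plan the first move.

```bash
cat >> h.py <<'E'
def go(x,y,z,psi):
    "what is left to go: turn about tool z in units of 4 deg, then shift in tool axes in units of 25 mm (mm, deg; tool down)"
    o=manip.get_obs(); p=np.array(o["position"])*1000; q=o["ee_rot"]
    from scipy.spatial.transform import Rotation as Ro
    R=Ro.from_quat(q).as_matrix(); a=np.degrees(np.arctan2(R[1,0],R[0,0])); d=np.array([x,y,z])-p
    c,s=np.cos(np.radians(psi)),np.sin(np.radians(psi))
    print("at",p.round(1),"yaw",a.round(2),"tilt",np.degrees(np.arccos(-R[2,2])).round(2),"clock",round(o["clock"],1),"F",np.round(o["ft_force"],1),"w",round(o["grip_width"],3))
    print("turn",round((a-psi)/4,2),"shift",np.round([(c*d[0]+s*d[1])/25,(s*d[0]-c*d[1])/25,-d[2]/25],2))
E
python3 - <<'E'
from h import *
s,t=np.load("cam0.npy",allow_pickle=True)
U=[(184.2,143.1),(184.9,181.4),(183.9,135.2),(185.2,191.1)]
P=on(t,U,.008)*1000; print(P.round(1),P[:2].mean(0),P[2:].mean(0))
for k in(0,1):
    X=(P[k]/1000); X[2]=.036; print("tip in scene",proj(s,X), "tip in top",proj(t,X))
    X[2]=.008; print("foot in scene",proj(s,X))
# heights from two views
def ctr(c,lo,hi,b): m=big(mask(c,lo,hi,b)); return m.mean(0)
for n,ut,us in [("board near hole?",(313.5,267.5),(140+733/3.6-.4,175+197/3.6-.4)),("board far hole",(301.4,228.3),(140+632/3.6-.4,175+151/3.6-.4)),("bar near",(135,278.9),(140+116/3.6-.4,175+325/3.6-.4)),("bar far",(147.65,239.1),(140+138/3.6-.4,175+246/3.6-.4)),
 ("ring far",U[0],(172+(468-315)/7-.5,180+162/7-.5)),("ring near",U[1],(172+(525-315)/7-.5,180+252/7-.5))]: print(n,(tri(t,ut,s,us)*1000).round(1))
go(413,-136,120,13.2)
E
```

```text
[[638.6  98.    8. ]
 [558.3  98.2   8. ]
 [655.5  98.2   8. ]
 [538.4  98.    8. ]] [598.45315748  98.09324066   8.        ] [596.91683249  98.1340456    8.        ]
tip in scene [[192.47883519 192.03222581]] tip in top [[182.06236196 138.19551484]]
foot in scene [[193.43640075 203.07195415]]
tip in scene [[201.07284937 203.96618652]] tip in top [[182.7467782  177.41948803]]
foot in scene [[201.99924611 215.72844066]]
board near hole? [ 373.3 -145.5    7.9]
board far hole [ 451.7 -126.7    7.6]
bar near [369.6 197.3  12.4]
bar far [445.2 172.5  12. ]
ring far [638.2  97.9   9.2]
ring near [558.3  98.5   8.5]
at [ 222.3 -583.9  230.8] yaw 20.84 tilt 0.05 clock 0.2 F [-0.2 -0.2  0.1] w 0.998
turn 1.91 shift [ 11.52 -15.7    4.43]
```

Emit:
jog_arm(dr=[[0,0,0.95],[0,0,0.96],[0,0,0],[0,0,0],[0,0,0],[0,0,0],[0,0,0],[0,0,0],[0,0,0],[0,0,0]], translation=[[0,0,0],[0,0,0],[0.72,-0.98,0],[0.72,-0.98,0],[0.72,-0.98,0],[0.72,-0.98,0],[0.72,-0.98,0],[0.72,-0.98,0],[0.72,-0.98,0],[0.72,-0.98,0]], jaw=[0.74,0.74,0.74,0.74,0.74,0.74,0.74,0.74,0.74,0.74], squeeze=40)

```text
clock: 1.2
position: [0.3181, -0.3592, 0.2313]
ee_rot: [0.993, 0.115, -0.0, 0.0]
ft_force: [0.1, 0.1, 1.2]
grip_width: 0.742
grasp_force: 0.0
```

Emit:
jog_arm(dr=[[0,0,0],[0,0,0],[0,0,0],[0,0,0],[0,0,0],[0,0,0],[0,0,0],[0,0,0],[0,0,0],[0,0,0]], translation=[[0.72,-0.98,0],[0.72,-0.98,0],[0.72,-0.98,0],[0.72,-0.98,0.5],[0.72,-0.98,0.6],[0.72,-0.98,0.8],[0.72,-0.98,0.8],[0.72,-0.98,0.8],[0,0,0.9],[0,0,0]], jaw=[0.74,0.74,0.74,0.74,0.74,0.74,0.74,0.74,0.74,0.74])

```text
clock: 2.2
position: [0.4117, -0.1356, 0.119]
ee_rot: [0.993, 0.116, -0.002, -0.001]
ft_force: [-0.3, -0.2, -0.5]
grip_width: 0.739
grasp_force: 0.0
```

Run:
```python
from h import *
go(413,-136,15,13.2)
s,t=both(); np.save("cam1.npy",[s,t],allow_pickle=True)
cv2.imwrite("pics/s1.png",np.hstack([s["color"],t["color"]])[:,:,::-1][60:360,150:])
cv2.imwrite("pics/s1.png",cv2.resize(np.hstack([s["color"],t["color"]]),(800,300))[:,:,::-1])
```

```text
at [ 411.7 -135.6  119. ] yaw 13.31 tilt 0.26 clock 2.2 F [-0.3 -0.2 -0.5] w 0.739
turn 0.03 shift [0.05 0.03 4.16]
```

View pics/s1.png

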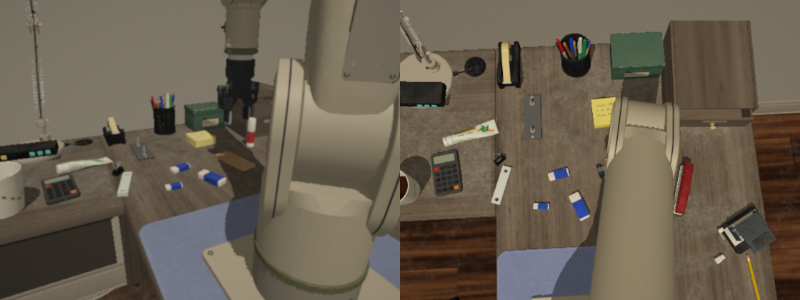

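The arm hovers over the board and hides it in the top view. In the scene view the gripper is over it, and the stapler is now out of shadow. I'll descend next.

Emit:
jog_arm(dr=[[0,0,0],[0,0,0],[0,0,0],[0,0,0],[0,0,0],[0,0,0],[0,0,0],[0,0,0]], translation=[[0.05,0.03,0.9],[0,0,0.9],[0,0,0.9],[0,0,0.9],[0,0,0.4],[0,0,0.2],[0,0,0.1],[0,0,0]], jaw=[0.74,0.74,0.74,0.74,0.74,0.74,0.68,0.68])

```text
clock: 3.1
position: [0.4152, -0.1375, 0.0145]
ee_rot: [0.993, 0.115, 0.0, 0.0]
ft_force: [0.1, 0.6, 0.2]
grip_width: 0.681
grasp_force: 0.0
```

Run:
```python
from h import *
go(413,-136,2,13.2)
s,t=np.load("cam1.npy",allow_pickle=True)
H=cv2.cvtColor(t["color"],cv2.COLOR_RGB2HSV); print(H[260,405],H[250,398],H[285,392])
b=(375,215,420,310); m=mask(t,(170,100,40),(179,255,255),b)|mask(t,(0,120,40),(8,255,255),b); c=big(m)
print(rect(t,c,.056),rect(t,c,.03),c.min(0),c.max(0))
s=optics.camera("scene"); P=proj(s,np.array([.413,-.136,0]))[0].astype(int); print(P)
cv2.imwrite("pics/s2.png",cv2.resize(s["color"][150:270,260:420],None,fx=5,fy=5)[:,:,::-1])
```

```text
at [ 415.2 -137.5   14.5] yaw 13.19 tilt 0.06 clock 3.1 F [0.1 0.6 0.2] w 0.681
turn -0.0 shift [-0.07 -0.08  0.5 ]
[  1 183 117] [  0 205 117] [  1 186 144]
[ 370.  -297.1  135.5   27.2  164.4] [ 373.  -303.6  139.    28.   164.4] [385. 226.] [410. 299.]
[328 225]
```

View pics/s2.png

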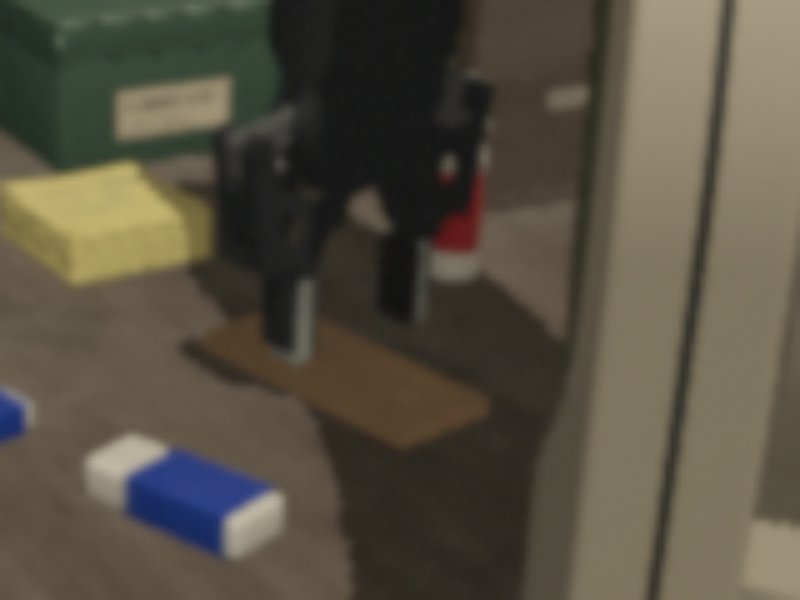

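The left finger tip at crop (285,358) is still above the board. Projected down, it clears the board's left edge by a few mm. I'll correct the x/y, widen slightly and descend slowly to feel the desk.

Emit:
jog_arm(dr=[[0,0,0],[0,0,0],[0,0,0],[0,0,0],[0,0,0]], translation=[[-0.07,-0.06,0],[0,0,0.2],[0,0,0.16],[0,0,0.12],[0,0,0]], jaw=[0.7,0.7,0.7,0.7,0.7])

```text
clock: 3.65
position: [0.4123, -0.1359, 0.0013]
ee_rot: [0.993, 0.115, -0.0, -0.0]
ft_force: [-0.4, 0.2, 0.7]
grip_width: 0.701
grasp_force: 0.0
```

Emit:
jog_arm(dr=[[0,0,0],[0,0,0],[0,0,0]], translation=[[0,0,0.06],[0,0,0.06],[0,0,0]], jaw=[0.7,0.64,0.64])

```text
clock: 3.95
position: [0.4125, -0.1361, -0.0013]
ee_rot: [0.993, 0.115, -0.0, -0.0]
ft_force: [-0.6, -0.1, -1.2]
grip_width: 0.643
grasp_force: 0.0
```

Emit:
jog_arm(dr=[[0,0,0],[0,0,0],[0,0,0],[0,0,0],[0,0,0],[0,0,0]], translation=[[0,0,0.05],[0,0,0],[0,0,0],[0,0,0],[0,0,0],[0,0,0]], jaw=[0.64,0.64,0.5,0.4,0.4,0.4])

```text
clock: 4.55
position: [0.4127, -0.1361, -0.0022]
ee_rot: [0.993, 0.115, 0.0, 0.0]
ft_force: [-1.8, 1.4, 6.7]
grip_width: 0.571
grasp_force: 41.4
```

Emit:
jog_arm(dr=[[0,0,0],[0,0,0],[0,0,0],[0,0,0],[0,0,0],[0,0,0],[0,0,0],[0,0,0]], translation=[[0,0,-0.2],[0,0,-0.5],[0,0,-0.8],[0,0,-0.8],[0,0,-0.8],[0,0,-0.6],[0,0,-0.3],[0,0,0]], jaw=[0.4,0.4,0.4,0.4,0.4,0.4,0.4,0.4])

```text
clock: 5.35
position: [0.4133, -0.1363, 0.0988]
ee_rot: [0.993, 0.115, 0.001, 0.001]
ft_force: [-0.0, -0.1, -0.9]
grip_width: 0.568
grasp_force: 41.7
```

Run:
```python
from h import *
go(597.5,98,100,0)
```

```text
at [ 413.3 -136.3   98.8] yaw 13.21 tilt 0.13 clock 5.3 F [-0.  -0.1 -0.9] w 0.568
turn 3.3 shift [ 7.37 -9.37 -0.05]
```

Emit:
jog_arm(dr=[[0,0,0.82],[0,0,0.83],[0,0,0.82],[0,0,0.83],[0,0,0],[0,0,0],[0,0,0],[0,0,0],[0,0,0],[0,0,0]], translation=[[0,0,0],[0,0,0],[0,0,0],[0,0,0],[0.7,-0.9,0],[0.7,-0.9,0],[0.7,-0.9,0],[0.7,-0.9,0],[0.7,-0.9,0],[0.7,-0.9,0]], jaw=[0.4,0.4,0.4,0.4,0.4,0.4,0.4,0.4,0.4,0.4])

```text
clock: 6.35
position: [0.5177, -0.0001, 0.0966]
ee_rot: [1.0, 0.0, -0.001, -0.0]
ft_force: [0.3, -0.6, -0.6]
grip_width: 0.564
grasp_force: 41.7
```

Emit:
jog_arm(dr=[[0,0,0],[0,0,0],[0,0,0],[0,0,0],[0,0,0],[0,0,0],[0,0,0],[0,0,0]], translation=[[0.7,-0.9,0],[0.7,-0.9,0],[0.7,-0.9,0],[0.7,-0.9,0],[0.37,-0.37,0.4],[0,0,0.8],[0,0,0.4],[0,0,0]], jaw=[0.4,0.4,0.4,0.4,0.4,0.4,0.4,0.4])

```text
clock: 7.15
position: [0.5953, 0.0976, 0.0553]
ee_rot: [1.0, -0.0, -0.002, 0.0]
ft_force: [0.2, -0.1, -1.0]
grip_width: 0.57
grasp_force: 41.7
```

Run:
```python
from h import *
go(597.5,98,40,0)
s,t=both(); np.save("cam2.npy",[s,t],allow_pickle=True)
cv2.imwrite("pics/s3.png",np.hstack([cv2.resize(s["color"][150:250,140:240],None,fx=4,fy=4),cv2.resize(t["color"][120:220,140:240],None,fx=4,fy=4)])[:,:,::-1])
```

```text
at [595.3  97.6  55.3] yaw -0.0 tilt 0.23 clock 7.2 F [ 0.2 -0.1 -1. ] w 0.57
turn -0.0 shift [ 0.09 -0.02  0.61]
```

View pics/s3.png

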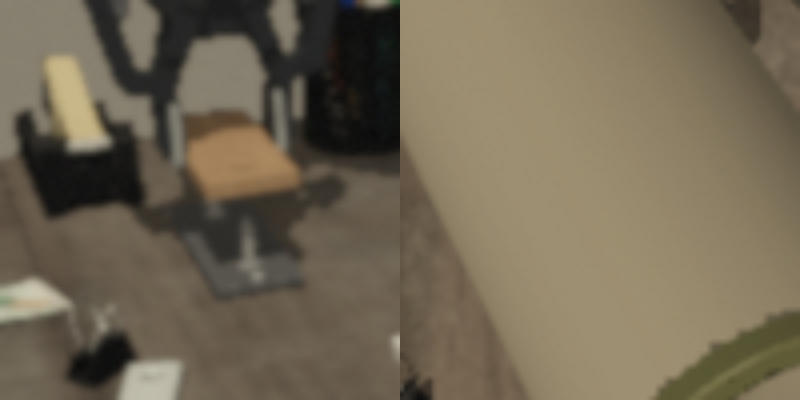

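The scene view shows the board held level over the plate, with its near hole at crop (245,163) and its near bottom corners at (205,200) and (300,187). The top view is blocked by the arm. I'll compare these with the predicted projection.

Run:
```python
from h import *
s,t=np.load("cam2.npy",allow_pickle=True)
g=cv2.cvtColor(s["color"],cv2.COLOR_RGB2GRAY)[186:196,196:208].astype(float)
print(g.astype(int))
for n,X in dict(hole=(.5553,.0976,.0655),c1=(.5353,.1226,.0575),c2=(.5353,.0726,.0575),t1=(.5353,.1226,.0655),t2=(.5353,.0726,.0655)).items():
    p=proj(s,X)[0]; print(n,p.round(1),((p-[140,150]+.5)*4).round(0))
c=big(mask(s,(8,100,60),(20,255,255),(180,165,225,205))); print(cv2.approxPolyDP(c.astype(np.int32)[:,None],1.5,True)[:,0].tolist())
go(597.5,98,40,0)
```

```text
[[135 134 135 136 136 137 137 138 138 139 137 131]
 [134 134 135 136 137 137 138 138 140 140 140 138]
 [135 135 135 135 136 136 137 138 140 141 141 140]
 [136 136 136 137 137 137 137 138 139 140 141 142]
 [136 136 135 136 137 137 135 136 138 140 141 142]
 [136 133 130 130 131 129 130 133 136 138 140 140]
 [135 134 131 129 129 129 131 134 136 138 139 138]
 [136 136 135 134 134 134 134 135 135 135 134 133]
 [135 135 134 134 132 130 129 127 126 126 125 124]
 [130 129 127 124 122 122 120 119 117 118 118 118]]
hole [200.7 191.7] [245. 169.]
c1 [191.6 200.1] [208. 203.]
c2 [214.9 196.5] [302. 188.]
t1 [191.3 196.5] [207. 188.]
t2 [214.7 193. ] [301. 174.]
[[187, 180], [187, 193], [191, 199], [214, 196], [214, 191], [208, 187], [205, 181], [199, 178]]
at [596.7  97.8  57.6] yaw -0.02 tilt 0.03 clock 7.2 F [ 0.1  0.1 -0.4] w 0.572
turn -0.0 shift [ 0.03 -0.01  0.7 ]
```

Emit:
jog_arm(dr=[[0,0,0],[0,0,0],[0,0,0],[0,0,0],[0,0,0],[0,0,0],[0,0,0]], translation=[[0.03,-0.01,0.5],[0,0,0.3],[0,0,0.2],[0,0,0.12],[0,0,0.12],[0,0,0.12],[0,0,0]], jaw=[0.4,0.4,0.4,0.4,0.4,0.4,0.4])

```text
clock: 7.95
position: [0.5972, 0.0984, 0.0231]
ee_rot: [1.0, 0.0, -0.0, 0.0]
ft_force: [-1.3, -1.0, -1.9]
grip_width: 0.57
grasp_force: 41.7
```

Emit:
jog_arm(dr=[[0,0,0],[0,0,0],[0,0,0],[0,0,0],[0,0,0],[0,0,0]], translation=[[0,0,0.15],[0,0,0.15],[0,0,0.15],[0,0,0.12],[0,0,0.06],[0,0,0]], jaw=[0.4,0.4,0.4,0.4,0.4,0.4])

```text
clock: 8.55
position: [0.5972, 0.0984, 0.0073]
ee_rot: [1.0, 0.0, -0.0, 0.0]
ft_force: [-3.6, 0.6, -2.4]
grip_width: 0.571
grasp_force: 41.7
```

Emit:
jog_arm(dr=[[0,0,0],[0,0,0],[0,0,0],[0,0,0],[0,0,0]], translation=[[-0.03,0,0.06],[0,0,0.04],[0,0,0],[0,0,0],[0,0,0]], jaw=[0.4,0.4,0.4,0.65,0.72])

```text
clock: 9.05
position: [0.5977, 0.0983, 0.0057]
ee_rot: [1.0, -0.0, 0.001, -0.0]
ft_force: [-0.4, -0.8, -0.8]
grip_width: 0.722
grasp_force: 0.0
```

Emit:
jog_arm(dr=[[0,0,0],[0,0,0],[0,0,0],[0,0,0],[0,0,0],[0,0,0]], translation=[[0,0,0],[0,0,-0.3],[0,0,-0.8],[0,0,-1],[0,0,-1],[0,0,-1]], jaw=[0.72,0.72,0.72,0.72,0.72,0.72])

```text
clock: 9.65
position: [0.597, 0.0985, 0.1095]
ee_rot: [1.0, 0.0, 0.0, -0.0]
ft_force: [-0.3, -0.6, -1.0]
grip_width: 0.717
grasp_force: 0.0
```

Run:
```python
from h import *
go(407.5,184.7,90,-18)
s=optics.camera("scene")
c=big(mask(s,(8,100,60),(20,255,255),(175,185,225,230))); print(cv2.approxPolyDP(c.astype(np.int32)[:,None],1.5,True)[:,0].tolist())
X=np.array([[.5375,.123,.016],[.5375,.073,.016],[.6575,.123,.016],[.6575,.073,.016]]);print(proj(s,X).round(1).tolist())
```

```text
at [597.   98.5 109.5] yaw 0.01 tilt 0.05 clock 9.7 F [-0.3 -0.6 -1. ] w 0.717
turn 4.5 shift [-8.27 -0.94  0.78]
[[181, 200], [193, 220], [214, 216], [214, 212], [201, 195], [197, 195], [193, 202], [190, 197]]
[[192.8, 217.9], [215.6, 214.0], [180.9, 198.9], [201.5, 195.7]]
```

Emit:
jog_arm(dr=[[0,0,0.9],[0,0,0.9],[0,0,0.9],[0,0,0.9],[0,0,0.9],[0,0,0],[0,0,0],[0,0,0],[0,0,0],[0,0,0]], translation=[[0,0,0],[0,0,0],[0,0,0],[0,0,0],[0,0,0],[-0.9,-0.1,0],[-0.9,-0.1,0],[-0.9,-0.1,0],[-0.9,-0.1,0],[-0.9,-0.1,0]], jaw=[0.46,0.46,0.46,0.46,0.46,0.46,0.46,0.46,0.46,0.46])

```text
clock: 10.7
position: [0.4931, 0.1455, 0.1083]
ee_rot: [0.988, -0.156, 0.0, -0.0]
ft_force: [-0.2, 0.3, -1.1]
grip_width: 0.459
grasp_force: 0.0
```

Emit:
jog_arm(dr=[[0,0,0],[0,0,0],[0,0,0],[0,0,0],[0,0,0],[0,0,0],[0,0,0],[0,0,0]], translation=[[-0.9,-0.1,0],[-0.9,-0.1,0],[-0.9,-0.1,0],[-0.9,-0.1,0],[-0.17,-0.04,0.4],[0,0,0.9],[0,0,0.9],[0,0,0]], jaw=[0.46,0.46,0.46,0.46,0.46,0.46,0.46,0.46])

```text
clock: 11.5
position: [0.4062, 0.1838, 0.0506]
ee_rot: [0.988, -0.156, -0.002, 0.001]
ft_force: [-0.6, 0.3, 0.3]
grip_width: 0.457
grasp_force: 0.0
```

Run:
```python
from h import *
s=optics.camera("scene")
go(407.5,184.7,15,-18)
cv2.imwrite("pics/s4.png",cv2.resize(s["color"][190:290,110:230],None,fx=5,fy=5)[:,:,::-1])
```

```text
at [406.9 184.3  52. ] yaw -17.99 tilt 0.13 clock 11.6 F [-0.2  0.1  0.5] w 0.454
turn 0.0 shift [ 0.02 -0.02  1.48]
```

View pics/s4.png

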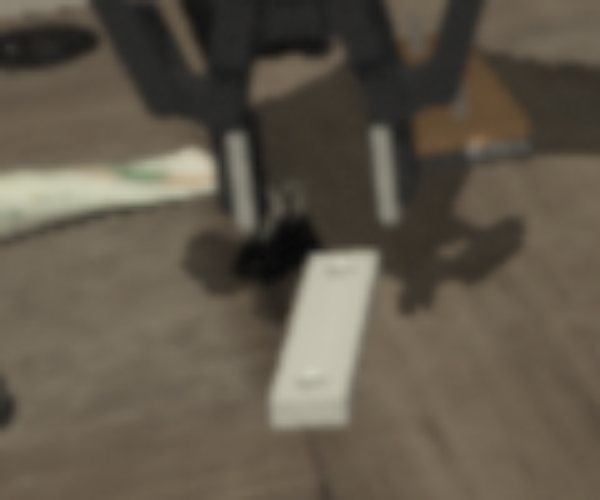

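The scene view shows the open fingers straddling the bar, with tips at crop (245,225) and (388,220) and the bar's middle at (325,335). The clip at (280,245) is beyond the fingers' path.

Emit:
jog_arm(dr=[[0,0,0],[0,0,0],[0,0,0],[0,0,0],[0,0,0],[0,0,0]], translation=[[0.02,-0.02,0.8],[0,0,0.6],[0,0,0.3],[0,0,0.16],[0,0,0],[0,0,0]], jaw=[0.46,0.46,0.46,0.4,0.4,0.4])

```text
clock: 12.15
position: [0.4086, 0.1852, 0.007]
ee_rot: [0.988, -0.156, 0.001, -0.0]
ft_force: [-0.4, -0.6, 0.6]
grip_width: 0.402
grasp_force: 0.0
```

Emit:
jog_arm(dr=[[0,0,0],[0,0,0],[0,0,0],[0,0,0],[0,0,0],[0,0,0],[0,0,0],[0,0,0]], translation=[[-0.03,0,0.12],[0,0,0.08],[0,0,0],[0,0,0],[0,0,0],[0,0,0],[0,0,0],[0,0,0]], jaw=[0.4,0.4,0.4,0.3,0.2,0.15,0.15,0.15])

```text
clock: 12.95
position: [0.4075, 0.1853, 0.0015]
ee_rot: [0.988, -0.156, 0.0, -0.0]
ft_force: [-0.4, -0.3, 5.9]
grip_width: 0.267
grasp_force: 39.8
```

Emit:
jog_arm(dr=[[0,0,0],[0,0,0],[0,0,0],[0,0,0],[0,0,0],[0,0,0],[0,0,0]], translation=[[0,0,-0.2],[0,0,-0.5],[0,0,-0.9],[0,0,-0.9],[0,0,-0.9],[0,0,-0.4],[0,0,0]], jaw=[0.15,0.15,0.15,0.15,0.15,0.15,0.15])

```text
clock: 13.65
position: [0.4083, 0.1855, 0.0978]
ee_rot: [0.988, -0.156, 0.001, -0.0]
ft_force: [-0.2, -0.0, -1.2]
grip_width: 0.265
grasp_force: 39.3
```

Run:
```python
from h import *
go(597.3,98.2,60,0)
```

```text
at [408.3 185.5  97.8] yaw -18.0 tilt 0.17 clock 13.7 F [-0.2 -0.  -1.2] w 0.265
turn -4.5 shift [7.56 3.49 1.51]
```

Emit:
jog_arm(dr=[[0,0,-0.9],[0,0,-0.9],[0,0,-0.9],[0,0,-0.9],[0,0,-0.9],[0,0,0],[0,0,0],[0,0,0],[0,0,0],[0,0,0]], translation=[[0,0,0],[0,0,0],[0,0,0],[0,0,0],[0,0,0],[0.8,0.37,0],[0.8,0.37,0],[0.8,0.37,0],[0.8,0.37,0],[0.8,0.37,0]], jaw=[0.15,0.15,0.15,0.15,0.15,0.15,0.15,0.15,0.15,0.15])

```text
clock: 14.65
position: [0.5075, 0.1383, 0.0949]
ee_rot: [1.0, 0.0, -0.001, 0.0]
ft_force: [-0.4, -0.1, -0.1]
grip_width: 0.262
grasp_force: 39.3
```

Emit:
jog_arm(dr=[[0,0,0],[0,0,0],[0,0,0],[0,0,0],[0,0,0],[0,0,0],[0,0,0],[0,0,0]], translation=[[0.8,0.37,0],[0.8,0.37,0],[0.8,0.37,0],[0.8,0.37,0],[0.36,0.16,0.5],[0,0,0.7],[0,0,0.25],[0,0,0]], jaw=[0.15,0.15,0.15,0.15,0.15,0.15,0.15,0.15])

```text
clock: 15.45
position: [0.5947, 0.0982, 0.058]
ee_rot: [1.0, 0.0, -0.002, 0.0]
ft_force: [0.7, -0.2, -1.2]
grip_width: 0.263
grasp_force: 39.3
```

Emit:
jog_arm(dr=[[0,0,0]], translation=[[0,0,0]], jaw=[0.15])

```text
clock: 15.55
position: [0.596, 0.0984, 0.06]
ee_rot: [1.0, 0.0, -0.0, -0.0]
ft_force: [0.6, 0.2, -0.8]
grip_width: 0.266
grasp_force: 39.3
```

Run:
```python
from h import *
s=optics.camera("scene")
go(597.3,98.2,40,0)
p=np.array(manip.get_obs()["position"])
cv2.imwrite("pics/s5.png",cv2.resize(s["color"][160:230,160:240],None,fx=7,fy=7)[:,:,::-1])
for n,d in dict(c1=(-.052,.012,-.0015),c2=(-.052,-.012,-.0015),t1=(-.052,.012,.0085),t2=(-.052,-.012,.0085),hole=(-.04,0,.0085)).items():
    print(n,((proj(s,p+d)[0]-[160,160]+.5)*7).round(0))
```

```text
at [596.4  98.4  60.5] yaw 0.04 tilt 0.04 clock 15.6 F [ 0.7  0.7 -0.6] w 0.264
turn 0.01 shift [0.04 0.01 0.82]
c1 [257. 263.]
c2 [335. 251.]
t1 [255. 232.]
t2 [333. 220.]
hole [284. 213.]
```

View pics/s5.png

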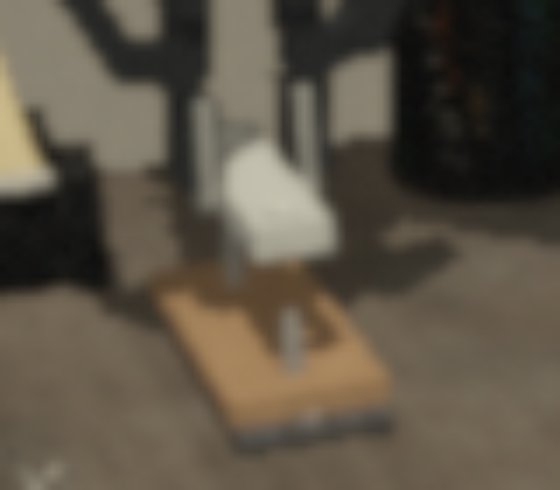

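The board lies flat on the plate, with its near post showing at crop (290,310–365). The held bar's near bottom corners, at (255,262) and (338,250), match the prediction, so I'll lower it.

Emit:
jog_arm(dr=[[0,0,0],[0,0,0],[0,0,0],[0,0,0],[0,0,0],[0,0,0],[0,0,0]], translation=[[0.03,0,0.5],[0,0,0.3],[0,0,0.16],[0,0,0.12],[0,0,0.12],[0,0,0.1],[0,0,0]], jaw=[0.15,0.15,0.15,0.15,0.15,0.15,0.15])

```text
clock: 16.3
position: [0.597, 0.0979, 0.0273]
ee_rot: [1.0, 0.0, -0.0, 0.0]
ft_force: [0.3, -0.2, -0.7]
grip_width: 0.264
grasp_force: 39.3
```

Emit:
jog_arm(dr=[[0,0,0],[0,0,0],[0,0,0],[0,0,0],[0,0,0]], translation=[[0,0,0.12],[0,0,0.12],[0,0,0.1],[0,0,0.05],[0,0,0]], jaw=[0.15,0.15,0.15,0.15,0.15])

```text
clock: 16.8
position: [0.5971, 0.098, 0.0177]
ee_rot: [1.0, 0.0, -0.0, 0.0]
ft_force: [0.4, 0.3, -0.5]
grip_width: 0.268
grasp_force: 39.3
```

Emit:
jog_arm(dr=[[0,0,0],[0,0,0],[0,0,0],[0,0,0],[0,0,0],[0,0,0],[0,0,0],[0,0,0]], translation=[[0,0,0.02],[0,0,0],[0,0,0],[0,0,-0.3],[0,0,-0.8],[0,0,-1],[0,0,-1],[0,0,-1]], jaw=[0.2,0.33,0.4,0.4,0.4,0.5,0.5,0.5])

```text
clock: 17.6
position: [0.5971, 0.0981, 0.1214]
ee_rot: [1.0, 0.0, 0.0, -0.0]
ft_force: [0.2, 0.0, -0.6]
grip_width: 0.504
grasp_force: 0.0
```

Run:
```python
from h import *
s,t=both(); np.save("cam3.npy",[s,t],allow_pickle=True)
b=(375,215,420,310); m=mask(t,(170,100,40),(179,255,255),b)|mask(t,(0,120,40),(8,255,255),b); c=big(m); print(rect(t,c,.056),cv2.boundingRect(m))
go(370,-297,120,-15.6)
a=cv2.resize(t["color"][215:315,350:450],None,fx=4,fy=4); d=cv2.resize(s["color"][160:240,160:240],None,fx=5,fy=5)
cv2.imwrite("pics/s6.png",np.hstack([a,d])[:,:,::-1])
```

```text
[ 370.1 -297.1  134.9   27.2  164.4] (385, 226, 26, 74)
at [599.2  98.6 124.2] yaw 0.01 tilt 0.36 clock 17.7 F [1.6 0.7 0.7] w 0.498
turn 3.9 shift [-4.58 17.71  0.17]
```

View pics/s6.png

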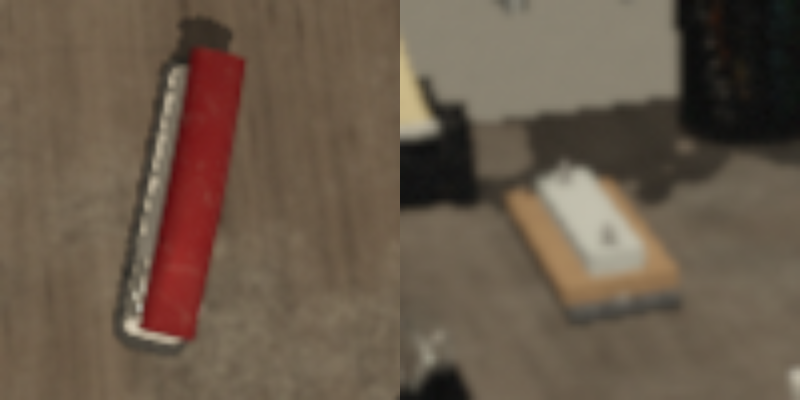

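The bar is flat on the board with both posts through it. The stapler's red arm top runs from crop (215,55) to (168,332), and its foot reaches from about (205,18) to (150,350).

Emit:
jog_arm(dr=[[0,0,0.78],[0,0,0.78],[0,0,0.78],[0,0,0.78],[0,0,0.78],[0,0,0],[0,0,0],[0,0,0],[0,0,0],[0,0,0]], translation=[[0,0,0],[0,0,0],[0,0,0],[0,0,0],[0,0,0],[-0.25,0.98,0],[-0.25,0.98,0],[-0.25,0.98,0],[-0.25,0.98,0],[-0.25,0.98,0]], jaw=[0.5,0.5,0.5,0.5,0.5,0.5,0.5,0.5,0.5,0.5])

```text
clock: 18.7
position: [0.5333, -0.0124, 0.1196]
ee_rot: [0.991, -0.136, -0.0, 0.0]
ft_force: [-0.8, 0.0, -0.0]
grip_width: 0.5
grasp_force: 0.0
```

Emit:
jog_arm(dr=[[0,0,0],[0,0,0],[0,0,0],[0,0,0],[0,0,0],[0,0,0],[0,0,0],[0,0,0],[0,0,0],[0,0,0]], translation=[[-0.25,0.98,0],[-0.25,0.98,0],[-0.25,0.98,0],[-0.25,0.98,0],[-0.25,0.98,0],[-0.25,0.98,0],[-0.25,0.98,0],[-0.25,0.98,0],[-0.25,0.98,0],[-0.25,0.98,0]], jaw=[0.5,0.5,0.5,0.5,0.5,0.5,0.5,0.5,0.5,0.5])

```text
clock: 19.7
position: [0.4073, -0.2315, 0.1197]
ee_rot: [0.991, -0.136, -0.0, 0.0]
ft_force: [0.3, -0.5, 1.0]
grip_width: 0.496
grasp_force: 0.0
```

Emit:
jog_arm(dr=[[0,0,0],[0,0,0],[0,0,0],[0,0,0],[0,0,0]], translation=[[-0.25,0.98,0],[-0.25,0.98,0],[-0.25,0.98,0],[0,0,0],[0,0,0]], jaw=[0.5,0.5,0.5,0.5,0.5])

```text
clock: 20.2
position: [0.37, -0.2965, 0.1197]
ee_rot: [0.991, -0.136, -0.0, -0.0]
ft_force: [-0.1, 0.8, 0.7]
grip_width: 0.503
grasp_force: 0.0
```

Run:
```python
from h import *
s,t=np.load("cam3.npy",allow_pickle=True)
print("foot mid",(on(t,[(394.0,260.5)],.004)*1000).round(1),"foot ends",(on(t,[(350+205/4,215+19/4),(350+152/4,215+349/4)],.004)*1000).round(1))
print("glue,clip",(on(t,[(361,206),(140,222)],.0)*1000).round(0).tolist())
n=rect(t,big(mask(t,(22,100,90),(35,255,255),(250,120,330,190))),.024); print(n)
H=cv2.cvtColor(t["color"],cv2.COLOR_RGB2HSV)
m=mask(t,(22,100,200),(35,255,255),(250,120,330,190)); print("bright top",rect(t,big(m),.025))
s=optics.camera("scene"); go(370,-297,60,-15.6)
```

```text
foot mid [[ 379.5 -302.     4. ]] foot ends [[ 459.1 -324.3    4. ]
 [ 300.5 -282.5    4. ]]
glue,clip [[492.0, -248.0, 0.0], [482.0, 189.0, 0.0]]
[ 593.2 -110.2   84.6   78.5    3.8]Traceback (most recent call last):
  File "<stdin>", line 7, in <module>
  File "h.py", line 18, in big
    cs,_=cv2.findContours(m,cv2.RETR_EXTERNAL,cv2.CHAIN_APPROX_NONE); return max(cs,key=cv2.contourArea)[:,0].astype(float)
                                                                             ~~~^^^^^^^^^^^^^^^^^^^^^^^^
ValueError: max() iterable argument is empty
```

Emit:
jog_arm(dr=[[0,0,0],[0,0,0],[0,0,0],[0,0,0],[0,0,0],[0,0,0],[0,0,0],[0,0,0],[0,0,0],[0,0,0]], translation=[[0.1,0,0.8],[0,0,0.9],[0,0,0.7],[0,0,0.5],[0,0,0.3],[0,0,0.1],[0,0,0],[0,0,0],[0,0,0],[0,0,0]], jaw=[0.5,0.5,0.5,0.5,0.5,0.5,0.5,0.5,0.4,0.3])

```text
clock: 21.2
position: [0.3729, -0.2976, 0.0379]
ee_rot: [0.991, -0.136, 0.0, 0.0]
ft_force: [-0.5, -2.0, 1.9]
grip_width: 0.304
grasp_force: 5.2
```

Emit:
jog_arm(dr=[[0,0,0],[0,0,0],[0,0,0],[0,0,0]], translation=[[0,0,0],[0,0,0],[0,0,0],[0,0,0]], jaw=[0.2,0.15,0.15,0.15], squeeze=60)

```text
clock: 21.6
position: [0.373, -0.2978, 0.0381]
ee_rot: [0.991, -0.136, 0.001, 0.0]
ft_force: [-1.4, 0.7, 5.3]
grip_width: 0.28
grasp_force: 58.8
```

Emit:
jog_arm(dr=[[0,0,0],[0,0,0],[0,0,0],[0,0,0],[0,0,0],[0,0,0],[0,0,0],[0,0,0]], translation=[[0,0,-0.2],[0,0,-0.5],[0,0,-0.8],[0,0,-0.9],[0,0,-0.9],[0,0,-0.8],[0,0,-0.4],[0,0,0]], jaw=[0.15,0.15,0.15,0.15,0.15,0.15,0.15,0.15])

```text
clock: 22.4
position: [0.3733, -0.2976, 0.1514]
ee_rot: [0.991, -0.136, 0.001, 0.001]
ft_force: [-0.6, -0.3, -2.6]
grip_width: 0.279
grasp_force: 59.5
```

Emit:
jog_arm(dr=[[0,0,0],[0,0,0],[0,0,0],[0,0,0],[0,0,0],[0,0,0],[0,0,0],[0,0,0],[0,0,0],[0,0,0]], translation=[[0,-0.6,0],[0,-0.9,0],[0,-0.9,0],[0,-0.9,0],[0,-0.9,0],[0,-0.9,0],[0,-0.9,0],[0,-0.9,0],[0,-0.9,0],[0,-0.6,0]], jaw=[0.15,0.15,0.15,0.15,0.15,0.15,0.15,0.15,0.15,0.15])

```text
clock: 23.4
position: [0.4285, -0.0921, 0.1486]
ee_rot: [0.991, -0.135, -0.001, -0.0]
ft_force: [0.3, -0.1, -2.4]
grip_width: 0.277
grasp_force: 59.5
```

Emit:
jog_arm(dr=[[0,0,-0.78],[0,0,-0.78],[0,0,-0.78],[0,0,-0.78],[0,0,-0.78],[0,0,0]], translation=[[0,0,0],[0,0,0],[0,0,0],[0,0,0],[0,0,0],[0,0,0]], jaw=[0.15,0.15,0.15,0.15,0.15,0.15])

```text
clock: 24.0
position: [0.4283, -0.0939, 0.1487]
ee_rot: [1.0, 0.001, -0.001, -0.0]
ft_force: [-1.0, 0.5, -2.6]
grip_width: 0.283
grasp_force: 59.5
```

Run:
```python
from h import *
s=optics.camera("scene")
go(594,-6,45,0)
cv2.imwrite("pics/s7.png",s["color"][100:300,120:400][:,:,::-1].repeat(2,0).repeat(2,1))
s0,t=np.load("cam3.npy",allow_pickle=True)
H=cv2.cvtColor(t["color"],cv2.COLOR_RGB2HSV); c=big(mask(t,(22,100,90),(35,255,255),(250,120,330,190)))
print(H[140:184:2,290].tolist()); print(cv2.approxPolyDP(c.astype(np.int32)[:,None],2,True)[:,0].tolist())
```

```text
at [428.4 -94.  148.9] yaw -0.02 tilt 0.1 clock 24.1 F [ 0.9 -0.2 -1.7] w 0.283
turn -0.0 shift [ 6.62 -3.52  4.15]
[[24, 153, 135], [24, 151, 135], [24, 154, 134], [24, 142, 126], [24, 151, 132], [24, 153, 135], [24, 134, 118], [24, 138, 120], [24, 153, 135], [24, 153, 135], [24, 152, 136], [24, 151, 135], [24, 153, 135], [25, 151, 135], [25, 151, 135], [24, 153, 135], [24, 153, 135], [24, 156, 126], [24, 159, 125], [22, 106, 77], [16, 78, 62], [17, 81, 60]]
[[305, 135], [267, 140], [272, 179], [309, 175]]
```

View pics/s7.png

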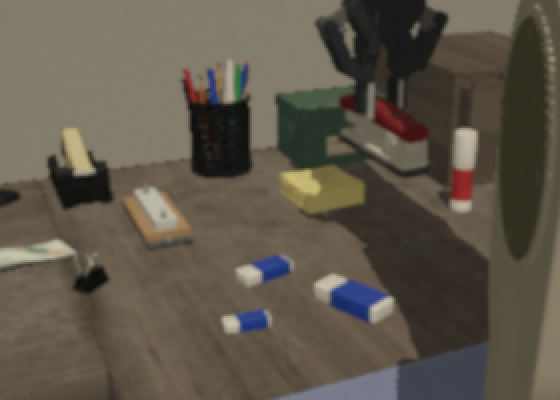

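The scene view shows the stapler held level at crop (385,135), with the glue stick upright at (463,170). The board and bar stack is intact at (157,215). Carrying the stapler to the middle now.

Emit:
jog_arm(dr=[[0,0,0],[0,0,0],[0,0,0],[0,0,0],[0,0,0],[0,0,0],[0,0,0],[0,0,0],[0,0,0],[0,0,0]], translation=[[0.6,-0.35,0],[0.7,-0.4,0],[0.8,-0.45,0],[0.8,-0.45,0],[0.8,-0.45,0],[0.8,-0.45,0],[0.8,-0.45,0],[0.6,-0.32,0.4],[0.36,-0.2,0.8],[0,0,0.8]], jaw=[0.15,0.15,0.15,0.15,0.15,0.15,0.15,0.15,0.15,0.15])

```text
clock: 25.05
position: [0.5862, -0.0051, 0.0986]
ee_rot: [1.0, -0.0, 0.0, -0.001]
ft_force: [-0.2, -0.4, -2.8]
grip_width: 0.285
grasp_force: 59.5
```

Emit:
jog_arm(dr=[[0,0,0],[0,0,0],[0,0,0],[0,0,0],[0,0,0],[0,0,0]], translation=[[0,0,0.8],[0,0,0.7],[0,0,0.5],[0,0,0.2],[0,0,0],[0,0,0]], jaw=[0.15,0.15,0.15,0.15,0.15,0.15])

```text
clock: 25.65
position: [0.5861, -0.0068, 0.0455]
ee_rot: [1.0, -0.0, 0.001, 0.0]
ft_force: [-0.3, 0.3, -1.6]
grip_width: 0.281
grasp_force: 59.5
```

Run:
```python
from h import *
go(585,-6,38.5,0)
s,t=np.load("cam3.npy",allow_pickle=True)
P=on(t,[(305,135),(267,140),(271.5,176.5),(308.5,172.5)],.025)*1000; print(P.round(1).tolist(),P.mean(0).round(1))
```

```text
at [586.1  -6.8  45.5] yaw -0.01 tilt 0.06 clock 25.6 F [-0.3  0.3 -1.6] w 0.281
turn -0.0 shift [-0.04 -0.03  0.28]
[[636.8, -145.0, 25.0], [630.3, -68.9, 25.0], [554.5, -73.7, 25.0], [558.9, -146.7, 25.0]] [ 595.1 -108.6   25. ]
```

Emit:
jog_arm(dr=[[0,0,0],[0,0,0],[0,0,0],[0,0,0],[0,0,0],[0,0,0]], translation=[[0,0,0.12],[0,0,0.1],[0,0,0.06],[0,0,0],[0,0,0],[0,0,0]], jaw=[0.15,0.15,0.15,0.15,0.15,0.15])

```text
clock: 26.25
position: [0.5857, -0.007, 0.0382]
ee_rot: [1.0, -0.0, 0.0, 0.0]
ft_force: [-2.2, -1.4, 5.1]
grip_width: 0.28
grasp_force: 60.3
```

Emit:
jog_arm(dr=[[0,0,0],[0,0,0],[0,0,0],[0,0,0],[0,0,0],[0,0,0],[0,0,0],[0,0,0]], translation=[[0,0,0],[0,0,0],[0,0,0],[0,0,-0.4],[0,0,-0.8],[0,0,-1],[0,0,-1],[0,0,0]], jaw=[0.3,0.4,0.45,0.45,0.45,0.45,0.8,0.8], squeeze=30)

```text
clock: 27.05
position: [0.5878, -0.0066, 0.1222]
ee_rot: [1.0, 0.0, 0.003, 0.0]
ft_force: [0.2, 0.5, 0.0]
grip_width: 0.777
grasp_force: 0.0
```

Run:
```python
from h import *
s=optics.camera("scene")
go(428.4,29.9,50,13.9)
cv2.imwrite("pics/s8.png",s["color"][130:290,140:360][:,:,::-1].repeat(3,0).repeat(3,1))
```

```text
at [586.9  -6.7 120.2] yaw 0.01 tilt 0.23 clock 27.1 F [ 0.2  0.3 -0.8] w 0.797
turn -3.47 shift [-5.8  -2.95  2.81]
```

View pics/s8.png

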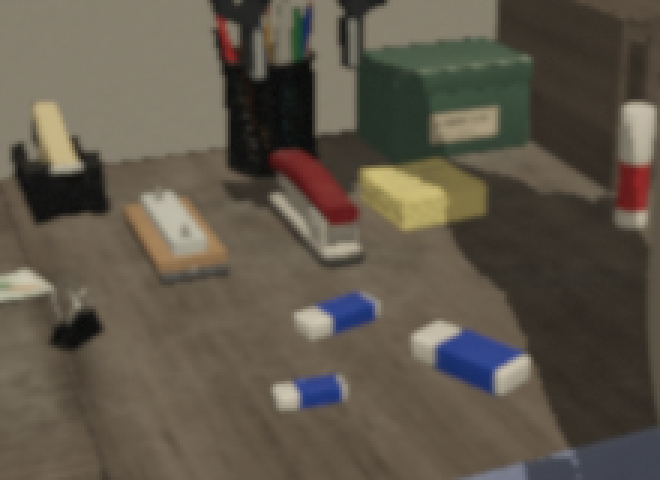

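The stapler stands midway at crop (315,205) and the eraser meant is at (338,315). Reaching for it now.

Emit:
jog_arm(dr=[[0,0,-0.87],[0,0,-0.87],[0,0,-0.87],[0,0,-0.86],[0,0,0],[0,0,0],[0,0,0],[0,0,0],[0,0,0],[0,0,0]], translation=[[0,0,0],[0,0,0],[0,0,0],[0,0,0],[-0.8,-0.4,0],[-0.9,-0.45,0],[-0.9,-0.45,0],[-0.9,-0.45,0],[-0.9,-0.45,0],[-0.9,-0.45,0.4]], jaw=[0.8,0.8,0.8,0.8,0.8,0.8,0.8,0.8,0.8,0.8])

```text
clock: 28.1
position: [0.4404, 0.0258, 0.108]
ee_rot: [0.993, 0.121, 0.0, 0.0]
ft_force: [-0.5, 0.1, -0.2]
grip_width: 0.8
grasp_force: 0.0
```

Emit:
jog_arm(dr=[[0,0,0],[0,0,0],[0,0,0],[0,0,0],[0,0,0],[0,0,0]], translation=[[-0.5,-0.3,0.7],[0,0,0.9],[0,0,0.8],[0,0,0.3],[0,0,0],[0,0,0]], jaw=[0.8,0.8,0.8,0.8,0.8,0.8])

```text
clock: 28.7
position: [0.4274, 0.03, 0.0408]
ee_rot: [0.993, 0.121, 0.0, -0.0]
ft_force: [-0.0, 0.4, 0.9]
grip_width: 0.8
grasp_force: 0.0
```

Run:
```python
from h import *
s=optics.camera("scene")
go(428.4,29.9,2,13.9)
cv2.imwrite("pics/s9.png",cv2.resize(s["color"][170:260,200:310],None,fx=5,fy=5)[:,:,::-1])
```

```text
at [427.7  29.9  41. ] yaw 13.88 tilt 0.05 clock 28.8 F [ 0.3 -0.2  0.4] w 0.797
turn -0.0 shift [0.03 0.01 1.56]
```

View pics/s9.png

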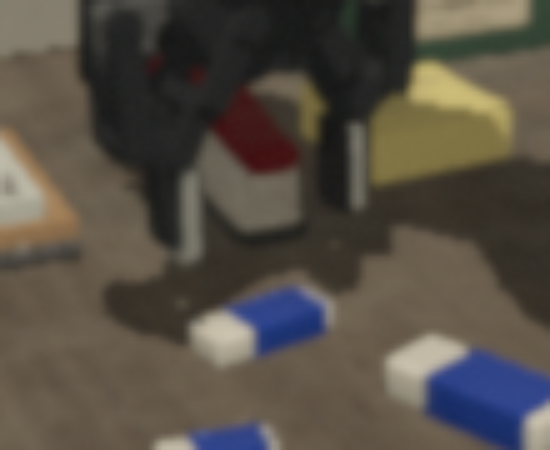

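The fingers, with tips at crop (190,255) and (358,205), line up with the eraser's two ends at (220,340) and (320,305) once lowered.

Emit:
jog_arm(dr=[[0,0,0],[0,0,0],[0,0,0],[0,0,0],[0,0,0],[0,0,0],[0,0,0],[0,0,0],[0,0,0],[0,0,0]], translation=[[0.03,0,0.6],[0,0,0.5],[0,0,0.35],[0,0,0.1],[0,0,0],[0,0,0],[0,0,0],[0,0,0],[0,0,0],[0,0,0]], jaw=[0.8,0.8,0.8,0.8,0.8,0.7,0.6,0.55,0.55,0.55])

```text
clock: 29.75
position: [0.4283, 0.0301, 0.0022]
ee_rot: [0.993, 0.121, 0.0, 0.0]
ft_force: [-1.0, 0.1, 6.2]
grip_width: 0.643
grasp_force: 31.4
```

Emit:
jog_arm(dr=[[0,0,0],[0,0,0],[0,0,0],[0,0,0],[0,0,0],[0,0,0],[0,0,0]], translation=[[0,0,-0.2],[0,0,-0.5],[0,0,-0.8],[0,0,-0.9],[0,0,-0.9],[0,0,-0.7],[0,0,0]], jaw=[0.55,0.55,0.55,0.55,0.55,0.55,0.55])

```text
clock: 30.45
position: [0.4295, 0.0302, 0.1046]
ee_rot: [0.993, 0.121, 0.002, 0.001]
ft_force: [-0.2, -0.1, -0.7]
grip_width: 0.64
grasp_force: 32.1
```

Run:
```python
from h import *
go(595.5,-109,60,13.9)
```

```text
at [429.5  30.2 104.6] yaw 13.89 tilt 0.28 clock 30.4 F [-0.2 -0.1 -0.7] w 0.64
turn -0.0 shift [5.11 7.   1.78]
```

Emit:
jog_arm(dr=[[0,0,0],[0,0,0],[0,0,0],[0,0,0],[0,0,0],[0,0,0],[0,0,0],[0,0,0],[0,0,0],[0,0,0]], translation=[[0.58,0.8,0],[0.65,0.9,0],[0.65,0.9,0],[0.65,0.9,0],[0.65,0.9,0],[0.65,0.9,0],[0.65,0.9,0.4],[0.63,0.8,0.7],[0,0,0.7],[0,0,0]], jaw=[0.55,0.55,0.55,0.55,0.55,0.55,0.55,0.55,0.55,0.55])

```text
clock: 31.45
position: [0.5921, -0.1092, 0.0537]
ee_rot: [0.993, 0.121, -0.002, -0.001]
ft_force: [-1.0, 1.0, -1.0]
grip_width: 0.645
grasp_force: 32.1
```

Emit:
jog_arm(dr=[[0,0,0],[0,0,0],[0,0,0],[0,0,0],[0,0,0],[0,0,0],[0,0,0]], translation=[[0,0,0.4],[0,0,0.4],[0,0,0.2],[0,0,0.1],[0,0,0],[0,0,0],[0,0,0]], jaw=[0.55,0.55,0.55,0.55,0.55,0.55,0.55])

```text
clock: 32.15
position: [0.5941, -0.1092, 0.0295]
ee_rot: [0.993, 0.121, 0.0, 0.0]
ft_force: [0.0, -0.5, -1.2]
grip_width: 0.641
grasp_force: 32.1
```

Emit:
jog_arm(dr=[[0,0,0],[0,0,0],[0,0,0],[0,0,0]], translation=[[0,0,0.06],[0,0,0.06],[0,0,0],[0,0,0]], jaw=[0.55,0.55,0.55,0.55])

```text
clock: 32.55
position: [0.594, -0.1093, 0.0262]
ee_rot: [0.993, 0.121, 0.0, 0.0]
ft_force: [-0.2, -0.5, 2.0]
grip_width: 0.644
grasp_force: 32.3
```

Contact, so I'll release and retreat clear of everything.

Emit:
jog_arm(dr=[[0,0,0],[0,0,0],[0,0,0],[0,0,0],[0,0,0],[0,0,0],[0,0,0],[0,0,0],[0,0,0],[0,0,0]], translation=[[0,0,0],[0,0,0],[0,0,0],[0,0,-0.3],[0,0,-0.8],[0,0,-1],[0,0,-1],[0,0,-1],[0,0,-1],[0,0,0]], jaw=[0.7,0.76,0.76,0.76,0.76,0.76,0.76,0.76,0.76,0.76])

```text
clock: 33.55
position: [0.5958, -0.1092, 0.158]
ee_rot: [0.993, 0.121, 0.003, 0.001]
ft_force: [-0.0, 0.4, -0.4]
grip_width: 0.764
grasp_force: 0.0
```

Emit:
jog_arm(dr=[[0,0,0],[0,0,0],[0,0,0],[0,0,0],[0,0,0],[0,0,0],[0,0,0],[0,0,0],[0,0,0],[0,0,0]], translation=[[-0.6,0.6,0],[-0.7,0.7,0],[-0.7,0.7,0],[-0.7,0.7,0],[-0.7,0.7,0],[-0.7,0.7,0],[-0.7,0.7,0],[-0.7,0.7,0],[-0.5,0.5,0],[0,0,0]], jaw=[0.76,0.76,0.76,0.76,0.76,0.76,0.76,0.76,0.76,0.76])

```text
clock: 34.55
position: [0.4824, -0.2934, 0.1533]
ee_rot: [0.993, 0.119, -0.001, 0.0]
ft_force: [-0.8, -0.1, -0.0]
grip_width: 0.764
grasp_force: 0.0
```

Run:
```python
from h import *
s,t=both(); go(0,0,0,0)
b=(200,120,330,230)
print("eraser blue",rect(t,big(mask(t,(105,150,60),(125,255,255),(255,120,330,190))),.037))
m=mask(t,(170,100,40),(179,255,255),b)|mask(t,(0,120,40),(8,255,255),b);print("stapler",rect(t,big(m),.056))
print("bar",rect(t,big(mask(t,(0,0,150),(179,60,255),(170,125,205,205))),.026),"board",rect(t,big(mask(t,(8,110,90),(20,255,255),(165,120,210,205))),.016))
cv2.imwrite("pics/f.png",np.hstack([cv2.resize(t["color"][110:230,120:380],(520,400))[:, :],cv2.resize(s["color"][170:240,170:220],(280,400))])[:,:,::-1])
```

```text
at [ 484.3 -290.3  153.5] yaw 13.87 tilt 0.02 clock 34.6 F [ 0.   1.1 -0.4] w 0.763
turn 3.47 shift [-19.37 -11.61   6.14]
eraser blue [ 594.4 -115.6   31.8   23.   104. ]
stapler [580.1  -9.8 136.5  25.7 179.6]
bar [597.5  96.5 106.7  23.6 179. ] board [5.982e+02 9.700e+01 1.230e+02 5.200e+01 2.000e-01]
```

View pics/f.png

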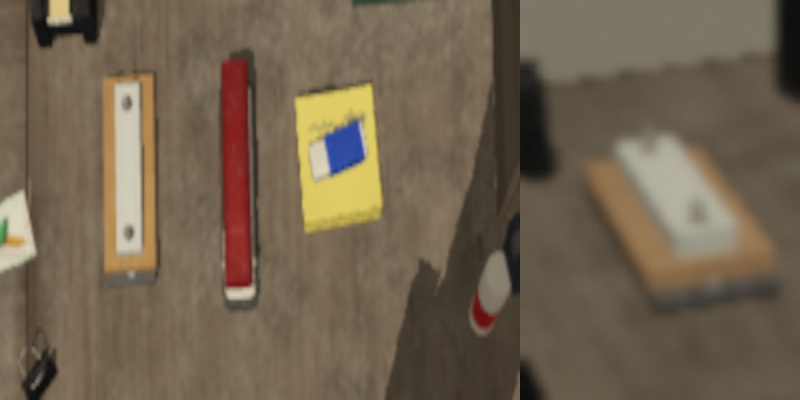

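The final view shows all four items in place. The stack is at crop (130,170), the stapler at (238,175), parallel and about 107 and 101 mm from base and block, and the eraser sits centred on the block at (338,150). The glue stick and clip are undisturbed, and the gripper is clear.

```bash
python3 -c "
from workcell import manip; print(manip.hand_in())"
```

```text
the job is handed in; nothing more can be done
None
```

I handed the job in at about 35 s on the clock (the verdict was not shown): in the last pictures the board and clamp bar lie flat over both posts, the stapler stands parallel midway, the eraser lies on the middle of the note block, and the glue stick and binder clip look undisturbed.

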